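Zero the bead scale and hold its cover open

ROBOT

A 6-joint arm with a two-finger parallel gripper is mounted at the origin on the work surface. World frame = base frame: x ahead of the robot, y to its left, z up, the work surface at z = 0. Lengths are in m, angles in rad, forces in N, time in s.
With the tool pointing down it reaches from about 0.375 to 0.9 m from the base axis. Payload 3.1 kg.
Tool frame: the origin (TCP) lies between the finger pads; the fingertips stand 8 mm ahead of it and the grasp point (between the pads) lies 11 mm behind it; z points along the fingers, y is the line along which they close (so a half turn about z gives the same grasp; the last joint's range is limited). The gripper opens to 87 mm and grips with 3 to 60 N. Pads are 19 mm wide; open, the fingers measure 117 mm over their backs; the gripper's body (75 mm by 190 mm) begins 51 mm behind the grasp point.
Start: joints at [0.993, 0.527, 1.433, -0, 1.181, -0.178], TCP at [0.243, 0.576, 0.231] pointing down, gripper open.
Joint ranges: [-3.08, 3.08], [-0.75, 2.2], [0.22, 2.44], [-1.43, 4.57], [0, 2.65], [-2.85, 2.85]. Speed limits (rad/s): [2.79, 2.79, 3.14, 3.14, 3.14, 3.14].

INTERFACE

Orientations are given as a unit quaternion [x, y, z, w].
In Python, from rig import robot, vision, job gives the robot as it stands.
- The arm moves only by the shell command python3 -m handwheel 'ROWS' [OPENING] [FORCE]. ROWS is JSON, a list of rows, each a list of 4 numbers: the shift along the tool's x, y, z as a fraction of full scale, then the turn about the tool's z as a fraction of full scale. A call has 1 to 20 rows; each row is the pose to reach, as a shift and turn from the pose commanded when the call began, along the tool's axes at that moment, turning the shorter way round; what a row does not reach only later rows make up. Full scale, the value 1, is 300 mm for a shift and 2 pi rad for a turn. A row lasts 1/12 s, in which the tool goes at most 41.7 mm and 7.16 degrees, less where a joint would pass 70% of its speed; a pose out of reach is approached as far as the arm can. A call with a number of a shift or a turn outside -1 to 1 is refused whole. A call with a gripper value outside its range is refused whole. OPENING is the opening in per cent of the stroke, from 0 (shut) to 100 (fully open), set as the call begins (- or left out, the last holds). The fingers move at their own pace and stop on an object; FORCE is the grip in N (left out, the last holds). Time passes only in rows, so rows that repeat a pose let the fingers close. It gives the time, the measured TCP pose, the force, the opening and the grip force at its end, in the units of the state.
- robot.get_obs(): the state, without advancing time (a new reading comes with each control period).
- vision.camera(name): name is "scene" or "side" or "wrist"; returns a dict with "frame" (480x640x3 uint8, red, green, blue), "K" (3x3 intrinsics, pixels), "k1" (the pictures are not rectified: a ray, as slopes to the right and down, at radius r is drawn at 1 + k1 r^2 times it, then the intrinsics apply), "cam_to_world" (4x4, takes a point from camera to world coordinates); the wrist camera has in their place "hand_eye" (4x4, takes a point from camera to tool coordinates, whose origin is the TCP and whose axes are the flange's). Camera axes: x right, y down, z forward; pixel columns grow to the right and rows downward; lengths in m; the calibration is good to about 2 mm. A picture is of the moment at which its call begins: read the wrist's pose just before it. There is no depth.
- job.hand_in(): hands the job in; it is judged then, once.
Trained networks look in the newest picture that a camera, given by its name, has taken for a name from the list of things; names that differ only in an ending like _2 or _b are one class to them, and where a whole thing is asked for, a point or a joint stands for the part that bears it (a point fixed in the world has none). Each returns a list of dicts, best first, with "conf" (0 to 1); they miss things now and then, are a little off and sometimes report something else, mostly with a low value. They report only what shows in the picture. A call takes as long as a camera call. They do not tell look-alikes from the thing itself.
- vision.look_for(camera, label): "point" ([row, column] in pixels, amid what is visible of it).
- vision.outline_of(camera, label): "mask" (480x640 bool, what is visible of it) and "point" ([row, column] in pixels, amid what is visible of it).
The state is a dict: "time": time; "q": joint angles; "joint_velocities": joint speeds; "joint_torque": joint torques, N m; "position": TCP position; "tool_rot": TCP orientation; "ft_force": force on the tool from outside, world axes, zero at the start; "moment": the same for the moment, N m; "grip_width": finger opening in m; "grip_force": force on a finger pad.
Only numpy, scipy, OpenCV 4.12 (cv2) and the standard library are available. Lean on these libraries where they do the work, as an engineer would, in place of code of your own. Each camera call takes 0.05 s, during which the arm holds its last target. There are 200 camera calls.

TASK

Zero the bead scale: with its cover still shut, push its small recessed button all the way down with the tip of the stylus, then stand the stylus fully back in its stand and let go of it. Then lift the scale's cover by its tab with the gripper's fingers and hold it still at 50 degrees open, so that a neighbour can pour beads onto the pan. Finish while still holding the cover there, with nothing else propping it, and leave the spool, jar and can where they are.

Things in the scene. Friction and masses are not known exactly. Their poses are not given: they have to be found in the camera images.
- scale: Grey plastic bead scale, fixed to the table, 220 mm along its x, 170 mm along its y. Origin on its underside, 120 mm behind its front end and 100 mm ahead of the back edge where the cover is hinged; its z is up, its x points from the front (control strip, on the robot's side) to the hinge, its y to the left. The control strip (front 60 mm) is 40 mm high with a flat dark display at its left; the pan bay behind it has walls 60 mm high, with a shut cover on them.
- button_mouth (a point): Centre of the mouth of the round well, 18 mm across, in the top of the control strip (right-hand part, 40 mm above the table, 50 mm in front of the tab's middle and 50 mm to the side of it). In the well sits a black button 15 mm across, its top 4 mm below the mouth when not pressed.
- tare (a joint): How far the button is pressed straight down, m: 0 up, 0.005 fully down. Spring: 1 N to start, 4 N fully down; it springs back.
- cover (a joint): Opening angle of the cover, rad: 0 shut, 1.4 its stop; 50 degrees is 0.87. The hinge runs along the scale's y at its back edge; opening lifts the front edge up and back, away from the robot. It falls shut from any angle when let go. The cover is a white plastic panel 160 mm from hinge to front edge, 170 mm wide, 6 mm thick, about 0.2 kg.
- cover_hinge (a point): Point on the cover's hinge axis, at its middle: 100 mm behind the scale's origin along its x, 60.5 mm above the table.
- cover_tab (a point): Middle of the cover's grip tab, a white upright round disc 32 mm across and 12 mm thick (thickness along the scale's y, so parallel to the hinge) on a short neck 16 by 12 mm, standing on the middle of the cover near its front edge. This point lies 140 mm in front of the hinge axis and 32 mm above it when shut (26 mm above the panel's upper face) and swings with the cover. Pinched across its two flat faces, the disc can pivot between the fingers as the cover turns.
- stylus: Stylus, 135 mm long, 50 g, standing tip down in its stand. Origin at the end of its tip, z along it towards the handle's end. Steel tip 5 mm across for the first 18 mm, widening to a 10 mm shank up to 55 mm; a steel collar 24 mm across from 55 to 59 mm; round wooden handle 16 mm across from 59 to 135 mm.
- stand: Wooden block, 60 by 60 mm, 65 mm high, fixed to the table. Origin at the centre of its underside, z up.
- stand_hole (a point): Centre of the mouth of the stand's one hole, in the middle of its top: 15 mm across, 60 mm deep. The stylus's collar rests on the block's top, the tip then 55 mm below this point.
- spool: Bystander: copper thread spool standing on the table, 60 mm across, 52 mm high, on the other side of the scale from the stand. Origin at the centre of its underside.
- jar: Bystander: closed amber glass jar, 64 mm across, 85 mm high. Origin at the centre of its underside.
- can: Bystander: plain aluminium can, 66 mm across, 115 mm high. Origin at the centre of its underside.
Things that resemble listed ones, but are neither listed nor needed, are in the scene too. There is more than one size of the stylus; the one meant has the size given above.

How it is judged:
By the outcome, as a careful person would: the job done as asked, in the order asked, and still so for the second after the job is handed in, while the arm keeps its last pose, push and grip.
It also fails if it takes over 61 s, if anything falls off the work surface, if the arm or the gripper's body presses on something with over 40 N, if the wrist force passes 120 N, or if a joint passes its speed limit or range.

## Working session

There is one attempt and no reset: what is moved stays moved. The work goes in short steps, Python scripts to look and compute and a shell command to move; the robot and the scene stay as the last step left them, time stands still between calls to the robot, and variables do not carry over. Pictures are saved under pics/ and viewed, at most 10 in all, crops included, and the job is handed in when it is done.

```bash
mkdir -p pics; ls; cat > h.py <<'E'
import numpy as np, cv2
from rig import robot, vision, job
from scipy.spatial.transform import Rotation as R
def T_of(o):
    T=np.eye(4);T[:3,:3]=R.from_quat(o["tool_rot"]).as_matrix();T[:3,3]=o["position"];return T
def cam(name):
    o=robot.get_obs();c=vision.camera(name)
    if "hand_eye" in c: c["cam_to_world"]=T_of(o)@np.array(c["hand_eye"])
    return c
def dist(c): return np.array([c["k1"],0,0,0,0.])
def ray(c,p):
    u=cv2.undistortPoints(np.array([[[p[1],p[0]]]],float),np.array(c["K"]),dist(c))[0,0]
    M=np.array(c["cam_to_world"]);return M[:3,3],M[:3,:3]@np.array([u[0],u[1],1])
def onz(c,p,z):
    o,d=ray(c,p);return o+d*(z-o[2])/d[2]
def proj(c,X):
    M=np.linalg.inv(np.array(c["cam_to_world"]));X=np.atleast_2d(X).astype(float)
    r,_=cv2.projectPoints(X,cv2.Rodrigues(M[:3,:3])[0],M[:3,3],np.array(c["K"]),dist(c))
    return r[:,0,::-1]
def tri(rays):
    A=0;b=0
    for o,d in rays:
        d=d/np.linalg.norm(d);P=np.eye(3)-np.outer(d,d);A=A+P;b=b+P@o
    return np.linalg.solve(A,b)
def save(c,n): cv2.imwrite("pics/"+n,c["frame"][:,:,::-1])
E
python3 - <<'E'
from h import *
np.set_printoptions(precision=3,suppress=True)
print(robot.get_obs())
ims=[]
for n in ["scene","side","wrist"]:
    c=cam(n);save(c,n+"0.png");print(n,c["K"][0],c["k1"],c["cam_to_world"][:3,3])
    for l in ["scale","button_mouth","cover","cover_tab","stylus","stand","stand_hole","spool","jar","can"]:
        print(l,[(np.round(r["point"]).tolist(),round(r["conf"],2)) for r in vision.look_for(n,l)][:4])
E
```

```text
pics
{'time': 0.0, 'q': array([ 0.992,  0.528,  1.434, -0.   ,  1.181, -0.179]), 'joint_velocities': array([ 0.001,  0.   ,  0.001,  0.002, -0.002, -0.003]), 'joint_torque': array([ -0.   , -44.005, -17.659,   0.063,   0.058,  -0.   ]), 'position': array([0.243, 0.575, 0.23 ]), 'tool_rot': array([ 0.199,  0.98 , -0.001, -0.   ]), 'ft_force': array([0.957, 0.938, 0.637]), 'moment': array([-0.058, -0.032, -0.029]), 'grip_force': 0.0, 'grip_width': 0.08710316184597469}
scene [594.092   0.    316.854] -0.14480423239726398 [ 1.344 -0.758  1.049]
scale [([252.0, 302.0], 0.9)]
button_mouth [([248.0, 305.0], 0.8)]
cover [([246.0, 309.0], 0.86)]
cover_tab [([245.0, 310.0], 0.77)]
stylus [([268.0, 166.0], 0.94), ([263.0, 208.0], 0.74), ([258.0, 180.0], 0.57)]
stand [([284.0, 214.0], 0.65)]
stand_hole [([282.0, 214.0], 0.89)]
spool [([170.0, 376.0], 0.95)]
jar [([207.0, 442.0], 0.69)]
can [([310.0, 256.0], 0.92)]
side [498.555   0.    329.052] 0.04593127374870784 [ 0.403 -0.892  0.563]
scale [([282.0, 325.0], 0.76)]
button_mouth [([283.0, 324.0], 0.82)]
cover [([261.0, 336.0], 0.6)]
cover_tab [([266.0, 334.0], 0.61), ([194.0, 352.0], 0.33)]
stylus [([328.0, 313.0], 0.93), ([368.0, 255.0], 0.87), ([266.0, 337.0], 0.59)]
stand [([365.0, 316.0], 0.86)]
stand_hole [([365.0, 314.0], 0.55)]
spool [([203.0, 269.0], 0.96)]
jar [([363.0, 314.0], 0.72)]
can [([332.0, 406.0], 0.85)]
wrist [340.968   0.    328.682] -0.05193154832673944 [0.173 0.605 0.384]
scale []
button_mouth []
cover []
cover_tab []
stylus []
stand []
stand_hole []
spool []
jar []
can []
```

View pics/scene0.png

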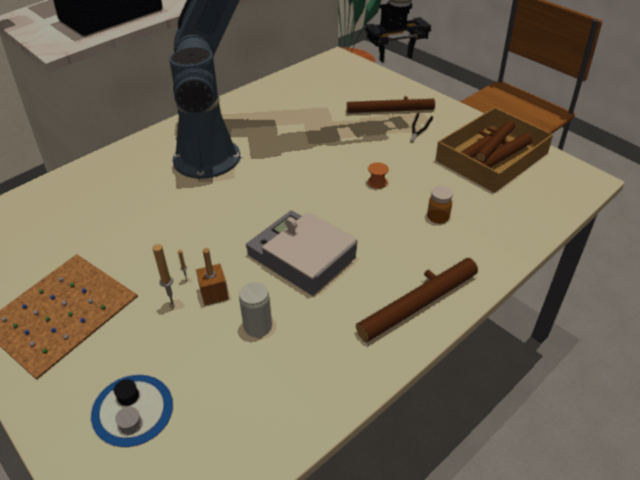

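View pics/side0.png

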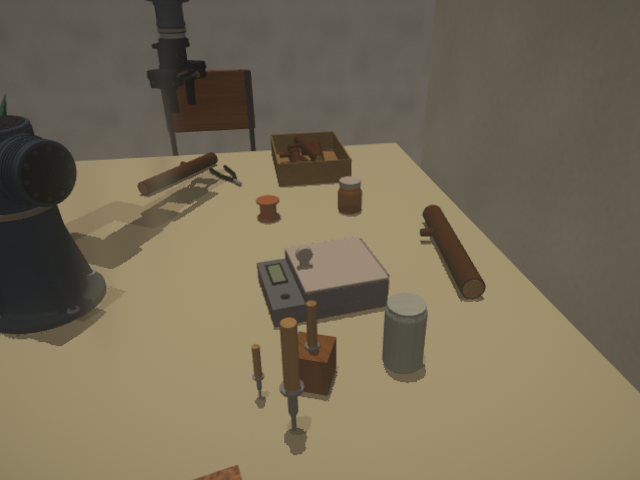

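The scene picture shows the scale around (252,302), with its tab at (224,291) and its button at (241,264). The stylus stands in its stand: handle end (249,206), block (284,212). The larger and smaller look-alikes stand free to the left. The side picture agrees: tab (256,304), button (296,285), handle end (304,311).

```bash
python3 - <<'E'
from h import *
np.set_printoptions(precision=3,suppress=True)
a=cam("scene");b=cam("side")
P={"tab":((224,291),(256,304)),"button":((241,264),(296,285)),"styend":((249,206),(304,311)),"collar":((274,209),(344,313)),
"bigend":((247,159),(322,289)),"jar":((207,442),(195,349)),"can":((310,256),(332,405)),"spool":((175,377),(208,268)),
"cov_BR":((284,319),(300,383)),"cov_BL":((240,355),(250,375))}
for k,(p,q) in P.items(): print(k,tri([ray(a,p),ray(b,q)]))
E
```

```text
tab [ 0.494 -0.076  0.088]
button [ 0.451 -0.13   0.037]
styend [ 0.476 -0.307  0.142]
collar [ 0.478 -0.311  0.069]
bigend [ 0.437 -0.396  0.181]
jar [0.666 0.307 0.034]
can [ 0.628 -0.294  0.057]
spool [0.447 0.286 0.027]
cov_BR [ 0.637 -0.118  0.005]
cov_BL [ 0.643 -0.006  0.065]
```

```bash
cat >> h.py <<'E'
def go(pos,yang=None):
    "print shift/turn fractions to reach TCP pos with tool y at world angle yang (deg)"
    o=robot.get_obs();T=T_of(o);d=T[:3,:3].T@(np.array(pos)-T[:3,3])
    t=0
    if yang is not None:
        cur=np.degrees(np.arctan2(T[1,1],T[0,1]));t=-(yang-cur+180)%360
        t=(-(yang-cur)+180)%360-180
    print("rows",np.round(d/.3,4),"turn",round(t/360,4),"nrows",np.linalg.norm(d)/.0417,abs(t)/7.16,"cur",np.round(o["position"],4),"t",o["time"])
E
python3 - <<'E'
from h import *
go([.44,.15,.35],20); go([.47,-.22,.35],-28)
E
```

```text
rows [-1.1565 -1.0518 -0.3982] turn 0.1308 nrows 11.60533481376239 6.576944051326744 cur [0.2432 0.5757 0.2305] t 1.75
rows [-1.7287 -2.1489 -0.3981] turn 0.2641 nrows 20.046864314752582 13.280854665851884 cur [0.2432 0.5757 0.2305] t 1.75
```

```bash
python3 -m handwheel '[[-0.98,-0.9,-0.4,0.13],[-0.98,-0.9,-0.4,0.13],[-0.98,-0.9,-0.4,0.13],[-0.98,-0.9,-0.4,0.13],[-0.98,-0.9,-0.4,0.13],[-0.98,-0.9,-0.4,0.13],[-0.98,-0.9,-0.4,0.13],[-0.98,-0.9,-0.4,0.13],[-0.98,-0.9,-0.4,0.13],[-0.98,-0.9,-0.4,0.13],[-0.98,-0.9,-0.4,0.13],[-0.98,-0.9,-0.4,0.13]]'
python3 -c "
from h import *
go([.47,-.22,.35],-28)"
```

```text
time: 2.75
position: [0.4103, 0.2109, 0.3514]
tool_rot: [0.574, 0.819, 0.001, 0.001]
ft_force: [-0.5, -0.7, 0.0]
grip_width: 0.087
grip_force: 0.0
rows [-1.4178 -0.3043  0.004 ] turn 0.1333 nrows 10.432223647488618 6.703441101657017 cur [0.4103 0.2109 0.3514] t 2.75
```

```bash
python3 -m handwheel '[[-1,-0.22,0,0.133],[-1,-0.22,0,0.133],[-1,-0.22,0,0.133],[-1,-0.22,0,0.133],[-1,-0.22,0,0.133],[-1,-0.22,0,0.133],[-1,-0.22,0,0.133],[-1,-0.22,0,0.133],[-1,-0.22,0,0.133]]' >/dev/null
python3 - <<'E'
from h import *
c=cam("wrist");save(c,"w1.png");np.savez("w1",**{k:c[k] for k in("K","k1","cam_to_world","frame")})
print(proj(c,[[.477,-.309,.145],[.478,-.311,.065],[.494,-.076,.0925],[.451,-.13,.04]]))
for l in ["cover_tab","button_mouth","stylus","stand"]:
    print(l,[(np.round(r["point"]).tolist(),round(r["conf"],2)) for r in vision.look_for("wrist",l)][:4])
go([.477,-.309,.22],-28)
E
```

```text
[[356.49127062 427.24147262]
 [324.0060022  413.39612118]
 [175.67373192 352.2098844 ]
 [221.00137561 339.51703182]]
cover_tab [([140.0, 390.0], 0.86)]
button_mouth [([155.0, 377.0], 0.94)]
stylus [([360.0, 370.0], 0.75), ([371.0, 407.0], 0.74), ([352.0, 426.0], 0.5)]
stand [([301.0, 398.0], 0.92), ([140.0, 390.0], 0.24)]
rows [-0.6091  0.4152  0.4335] turn 0.0016 nrows 6.152060708535892 0.08124229440599225 cur [ 0.4507 -0.0896  0.3503] t 3.75
```

View pics/w1.png

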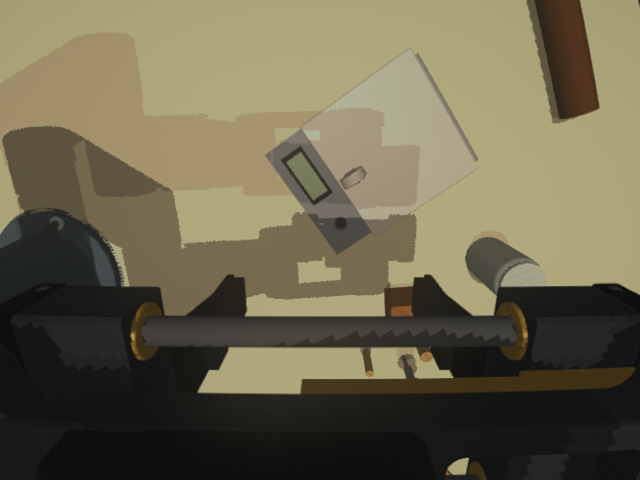

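The wrist picture shows the tab at (176,353) and the button at (223,341), both within about 2 px of my triangulation. The cover's corners are at (49,410), (160,478) and (235,372), and the strip's front corners at (156,265) and (254,337). The stand is partly hidden by a finger.

```bash
python3 - <<'E'
from h import *
from scipy.optimize import least_squares
np.set_printoptions(precision=4,suppress=True)
w=dict(np.load("w1.npz"));a=cam("scene");b=cam("side")
S={"BL":(.1,.085,.0665),"BR":(.1,-.085,.0665),"FR":(-.06,-.085,.0665),"SL":(-.12,.085,.04),"SR":(-.12,-.085,.04),"tab":(-.04,0,.0925),"btn":(-.09,-.05,.0375)}
obs=[(w,"BL",(49,410)),(w,"BR",(160,478)),(w,"FR",(235,372)),(w,"SL",(156,265)),(w,"SR",(254,337)),(w,"tab",(176,353)),(w,"btn",(223,341)),
(a,"tab",(225,291)),(a,"btn",(241,264)),(b,"tab",(255,304)),(b,"btn",(296,285)),(a,"BR",(270,319)),(a,"BL",(240,355)),(b,"BL",(241,375)),(b,"BR",(277,384))]
def W(p,s):
    c,n=np.cos(p[2]),np.sin(p[2]);return np.array([p[0]+c*s[0]-n*s[1],p[1]+n*s[0]+c*s[1],s[2]])
f=lambda p:np.concatenate([proj(c,W(p,S[k]))[0]-q for c,k,q in obs])
r=least_squares(f,[.53,-.07,.1],loss="soft_l1")
print(r.x,np.degrees(r.x[2]));
for (c,k,q),e in zip(obs,f(r.x).reshape(-1,2)): print(k,e)
print("tab",W(r.x,S["tab"]),"btn",W(r.x,(-.09,-.05,.04)),"hinge",W(r.x,(.1,0,.0605)))
E
```

```text
[ 0.5338 -0.0721  0.1271] 7.282367845063696
BL [-3.9059 -0.0624]
BR [6.5629 1.7788]
FR [1.0146 2.5539]
SL [-1.4814 -0.8708]
SR [0.1119 0.0218]
tab [ 0.5124 -0.2405]
btn [-0.4448 -0.5971]
tab [-2.1094 -0.5363]
btn [ 0.2626 -0.9127]
tab [-1.0758 -0.2818]
btn [1.0203 0.2036]
BR [ 6.3755 -7.2966]
BL [-2.7833  1.9989]
BL [ -5.5167 -17.4874]
BR [-0.6851  5.2374]
tab [ 0.4941 -0.0772  0.0925] btn [ 0.4509 -0.1331  0.04  ] hinge [ 0.633  -0.0594  0.0605]
```

```bash
python3 -m handwheel '[[-0.61,0.41,0.36,0],[-0.61,0.41,0.36,0],[-0.61,0.41,0.36,0],[-0.61,0.41,0.36,0],[-0.61,0.41,0.36,0],[-0.61,0.41,0.36,0],[-0.61,0.41,0.36,0],[-0.61,0.41,0.36,0]]'
python3 - <<'E'
from h import *
c=cam("wrist");save(c,"w2.png")
print(proj(c,[[.477,-.309,.145],[.478,-.311,.065]]))
for n in ["scene","side"]:
  c=cam(n);print(n,proj(c,[[.477,-.309,.145],[.478,-.311,.065]]))
  im=c["frame"][220:420,100:420] if n=="scene" else c["frame"][250:450,200:420]
  cv2.imwrite(f"pics/{n}2.png",cv2.resize(im,None,fx=2,fy=2,interpolation=2)[:,:,::-1])
E
```

```text
time: 4.52
position: [0.4752, -0.3112, 0.241]
tool_rot: [0.856, 0.518, -0.0, -0.001]
ft_force: [0.3, 0.2, 0.9]
grip_width: 0.0873
grip_force: 0.0
[[240.18225124 328.62851285]
 [218.7042846  330.65101796]]
scene [[248.93135029 205.18308611]
 [274.61192607 209.5464477 ]]
side [[302.48987145 311.58112313]
 [346.74998352 313.68247792]]
```

View pics/w2.png

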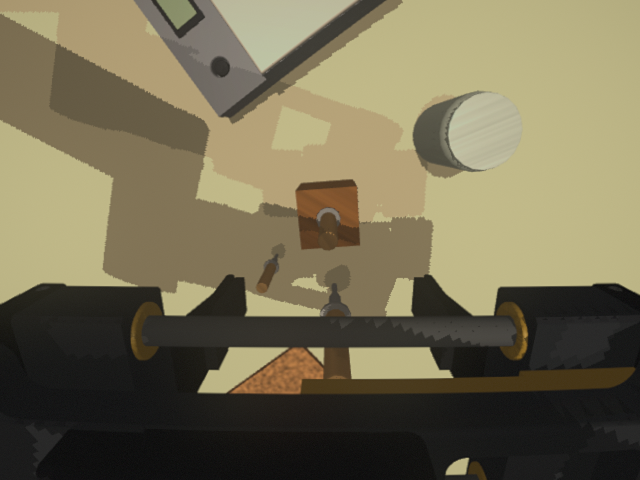

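The wrist picture shows the stand block at (215,328), the stylus collar at (216,329) and its handle end at (240,328). The stylus is centred between the fingers. The big look-alike is behind at (350,337), clear of the fingers, and the small one is at (270,270). Next is the descent and grip.

```bash
python3 -m handwheel '[[0.009,0.002,0.12,0],[0.009,0.002,0.25,0],[0.009,0.002,0.36,0],[0.009,0.002,0.44,0],[0.009,0.002,0.473,0],[0.009,0.002,0.473,0]]' 55 30
python3 -m handwheel '[[0,0,0,0],[0,0,0,0],[0,0,0,0],[0,0,0,0],[0,0,0,0],[0,0,0,0]]' 0 30
```

```text
time: 5.17
position: [0.4765, -0.3065, 0.0994]
tool_rot: [0.855, 0.519, -0.0, -0.002]
ft_force: [-0.3, 0.1, -0.3]
grip_width: 0.0551
grip_force: 0.0
time: 5.67
position: [0.4773, -0.309, 0.1014]
tool_rot: [0.855, 0.518, 0.0, 0.001]
ft_force: [-0.8, 0.0, 1.2]
grip_width: 0.0161
grip_force: 1.9
```

```bash
python3 -m handwheel '[[0,0,0,0],[0,0,0,0],[0,0,0,0],[0,0,-0.06,0],[0,0,-0.13,0],[0,0,-0.2,0],[0,0,-0.27,0],[0,0,-0.3,0],[0,0,-0.3,0]]' 0 30
python3 - <<'E'
from h import *
go([.451,-.133,.175],-31)
c=cam("wrist");save(c,"w3.png")
E
```

```text
time: 6.42
position: [0.4782, -0.3098, 0.1926]
tool_rot: [0.855, 0.518, 0.001, 0.002]
ft_force: [0.6, 0.0, -0.6]
grip_width: 0.0154
grip_force: 30.0
rows [ 0.4803 -0.3536  0.0564] turn 0.0095 nrows 4.309651589928802 0.4767558820500105 cur [ 0.4782 -0.3098  0.1926] t 6.4167
```

View pics/w3.png

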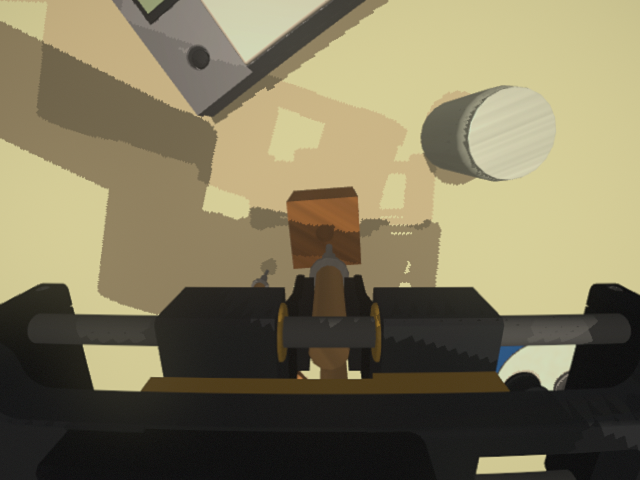

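The wrist picture shows the stylus gripped upright between the fingers with its tip near (247,328). The empty stand's top is centred near (231,326), and the button is at (57,199).

```bash
python3 -m handwheel '[[0.1,-0.07,0,0],[0.2,-0.15,0,0],[0.3,-0.22,0,0],[0.4,-0.3,0.03,0],[0.48,-0.354,0.1,0],[0.48,-0.354,0.13,0],[0.48,-0.354,0.14,0],[0.48,-0.354,0.14,0]]'
python3 - <<'E'
from h import *
c=cam("wrist");np.savez("w4",**{k:c[k] for k in("K","k1","cam_to_world","frame")})
cv2.imwrite("pics/w4.png",cv2.resize(c["frame"][150:350,228:428],None,fx=3,fy=3,interpolation=2)[:,:,::-1])
T=T_of(robot.get_obs())
print(T[:3,3],proj(c,[T[:3,3]+[0,0,-.09],[.4509,-.1331,.036],[.4509,-.1331,.04]]))
for n in ["scene","side"]:
  c=cam(n);save(c,n+"4.png");print(n,proj(c,[T[:3,3]+[0,0,-.09],[.4509,-.1331,.04]]))
a=cv2.imread("pics/scene4.png")[200:290,215:315];b=cv2.imread("pics/side4.png")[240:330,235:335]
cv2.imwrite("pics/both4.png",np.hstack([cv2.resize(i,None,fx=4,fy=4,interpolation=2) for i in(a,b)]))
E
```

```text
time: 7.13
position: [0.4494, -0.132, 0.1472]
tool_rot: [0.855, 0.518, -0.001, -0.001]
ft_force: [0.5, 0.4, 0.5]
grip_width: 0.0152
grip_force: 30.0
[ 0.45014804 -0.13286187  0.14791447] [[246.77150562 329.27830571]
 [238.44267703 330.24752118]
 [239.83699883 330.25982506]]
scene [[235.04485396 262.39344677]
 [240.53089555 263.02902363]]
side [[287.69915627 284.2377512 ]
 [295.88477545 285.14813088]]
```

View pics/w4.png

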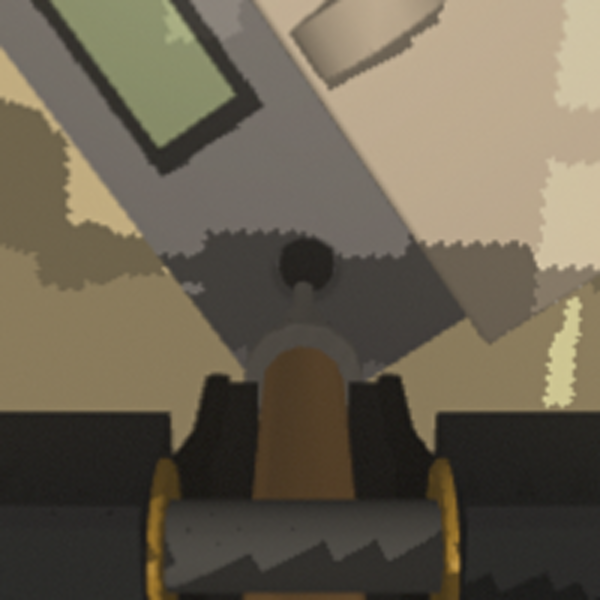

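View pics/both4.png

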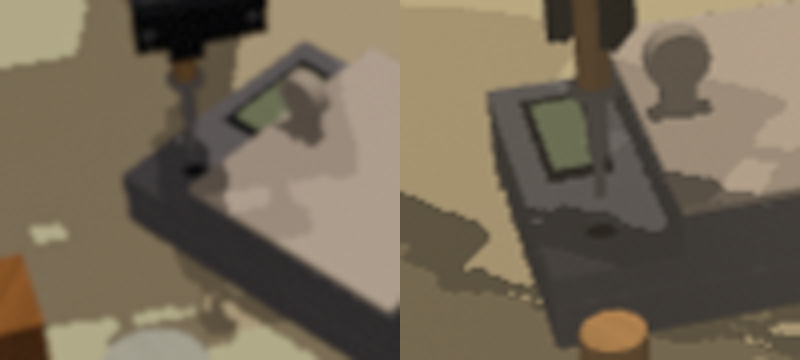

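The wrist crop shows the tip just short of the well, at about (245,329) against a well centre of (239,330), which is what the height difference predicts. The scene and side views agree: tip (235,262) and (289,285), well (242,264) and (297,285). So I go straight down and watch the force.

```bash
python3 -m handwheel '[[0,0.002,0.03,0],[0,0.002,0.06,0],[0,0.002,0.07,0],[0,0.002,0.077,0],[0,0.002,0.077,0]]'
python3 -m handwheel '[[0,0,0.005,0],[0,0,0.01,0],[0,0,0.01,0]]'
```

```text
time: 7.7
position: [0.4501, -0.1325, 0.1251]
tool_rot: [0.855, 0.518, -0.0, -0.0]
ft_force: [-0.4, -0.8, 1.2]
grip_width: 0.0158
grip_force: 30.0
time: 7.95
position: [0.4502, -0.1324, 0.1227]
tool_rot: [0.855, 0.518, -0.0, 0.0]
ft_force: [-1.4, -0.2, 3.0]
grip_width: 0.015
grip_force: 30.0
```

```bash
python3 -m handwheel '[[0,0,0.004,0],[0,0,0.007,0],[0,0,0.007,0]]'
```

```text
time: 8.2
position: [0.4504, -0.1324, 0.1217]
tool_rot: [0.855, 0.518, 0.0, 0.001]
ft_force: [-2.7, -1.4, 12.7]
grip_width: 0.0155
grip_force: 30.0
```

```bash
python3 -m handwheel '[[0,0,0.002,0],[0,0,0.002,0]]'
python3 -m handwheel '[[0,0,-0.05,0],[0,0,-0.12,0],[0,0,-0.2,0],[0,0,-0.25,0],[0,0,-0.25,0]]'
python3 - <<'E'
from h import *
c=cam("wrist");
w=cv2.imread("pics/w3.png")
go([.4775,-.3092,.195])
E
```

```text
time: 8.37
position: [0.4504, -0.1324, 0.1215]
tool_rot: [0.855, 0.518, 0.0, 0.001]
ft_force: [-3.0, 0.6, 16.8]
grip_width: 0.0155
grip_force: 30.0
time: 8.78
position: [0.4522, -0.1328, 0.1975]
tool_rot: [0.855, 0.518, 0.002, 0.003]
ft_force: [0.4, -0.3, -0.1]
grip_width: 0.0154
grip_force: 30.0
rows [-0.4819  0.3504  0.0046] turn 0.0 nrows 4.286388781535569 0.0 cur [ 0.4513 -0.1324  0.196 ] t 8.8333
```

```bash
python3 -m handwheel '[[-0.1,0.075,0,0],[-0.2,0.15,0,0],[-0.3,0.225,0,0],[-0.4,0.3,0,0],[-0.48,0.352,0,0],[-0.48,0.352,0,0],[-0.48,0.352,0,0],[-0.48,0.352,0.06,0],[-0.48,0.352,0.12,0],[-0.48,0.352,0.12,0]]'
python3 -m handwheel '[[0,0,0.05,0],[0,0,0.1,0],[0,0,0.15,0],[0,0,0.18,0],[0,0,0.185,0],[0,0,0.185,0]]'
```

```text
time: 9.67
position: [0.4744, -0.3049, 0.1548]
tool_rot: [0.855, 0.518, -0.001, -0.005]
ft_force: [-0.2, 0.0, 0.0]
grip_width: 0.0152
grip_force: 30.0
time: 10.17
position: [0.4769, -0.3078, 0.103]
tool_rot: [0.855, 0.518, -0.0, -0.001]
ft_force: [0.1, 0.4, -0.1]
grip_width: 0.0153
grip_force: 30.0
```

```bash
python3 -m handwheel '[[0,0,0.005,0],[0,0,0.009,0],[0,0,0.009,0]]'
```

```text
time: 10.42
position: [0.4776, -0.3091, 0.1014]
tool_rot: [0.855, 0.518, 0.0, 0.001]
ft_force: [0.2, 0.0, 0.8]
grip_width: 0.0152
grip_force: 30.0
```

```bash
python3 -m handwheel '[[0,0,0.004,0],[0,0,0.004,0]]'
```

```text
time: 10.58
position: [0.4777, -0.3091, 0.1014]
tool_rot: [0.855, 0.518, 0.0, 0.001]
ft_force: [-1.6, 0.2, 8.9]
grip_width: 0.0156
grip_force: 30.0
```

Seated: 8.9 N of contact at the grasp height. I'll release, rise and check.

```bash
python3 -m handwheel '[[0,0,0,0],[0,0,0,0],[0,0,0,0],[0,0,0,0]]' 55 30
python3 -m handwheel '[[0,0,-0.05,0],[0,0,-0.15,0],[0,0,-0.28,0],[0,0,-0.4,0],[0,0,-0.45,0],[0,0,-0.45,0]]'
python3 - <<'E'
from h import *
cs=[cam(n)["frame"] for n in ["wrist","scene","side"]]
a=cs[0][140:290,253:403];b=cs[1][200:300,160:260];d=cs[2][290:390,265:365]
cv2.imwrite("pics/chk5.png",np.hstack([cv2.resize(i,(260,260),interpolation=2) for i in(a,b,d)])[:,:,::-1])
# grasp: grasp point at tab centre (z .0925) -> TCP z .0815
go([.4941,-.0772,.19],-82.7)
E
```

```text
time: 10.92
position: [0.4771, -0.3088, 0.0994]
tool_rot: [0.855, 0.518, -0.0, 0.0]
ft_force: [-0.4, -0.0, -0.6]
grip_width: 0.0344
grip_force: 0.0
time: 11.42
position: [0.4793, -0.3107, 0.239]
tool_rot: [0.855, 0.518, 0.001, 0.005]
ft_force: [1.4, -0.2, 0.2]
grip_width: 0.0478
grip_force: 0.0
rows [ 0.7094 -0.3041  0.146 ] turn 0.1531 nrows 5.651038853585878 7.697390431808536 cur [ 0.4765 -0.3081  0.2335] t 11.5667
```

View pics/chk5.png

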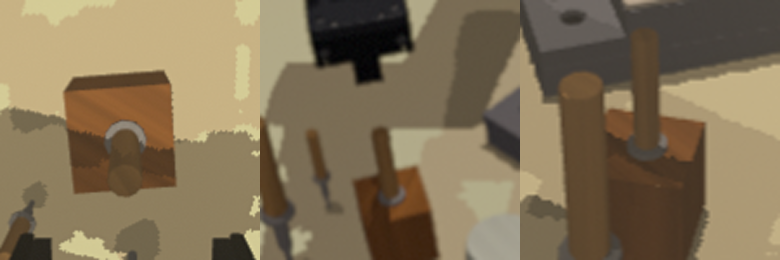

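All three views show the stylus upright with its collar flat on the block, as it was at the start. Now the tab.

```bash
python3 -m handwheel '[[0.71,-0.304,0.14,0.153],[0.71,-0.304,0.14,0.153],[0.71,-0.304,0.14,0.153],[0.71,-0.304,0.14,0.153],[0.71,-0.304,0.14,0.153],[0.71,-0.304,0.14,0.153],[0.71,-0.304,0.14,0.153],[0.71,-0.304,0.14,0.153],[0.71,-0.304,0.14,0.153],[0.71,-0.304,0.14,0.153]]' 45 40
python3 - <<'E'
from h import *
c=cam("wrist");print(proj(c,[[.4941,-.0772,.1085],[.4509,-.1331,.036]]))
cv2.imwrite("pics/w6.png",cv2.resize(c["frame"][120:350,200:480],None,fx=2.5,fy=2.5,interpolation=2)[:,:,::-1])
go([.4941,-.0772,.0825],-82.7)
E
```

```text
time: 12.4
position: [0.494, -0.0772, 0.191]
tool_rot: [0.998, 0.066, -0.002, -0.001]
ft_force: [0.1, 0.8, -0.0]
grip_width: 0.0391
grip_force: 0.0
[[250.0192813  327.10340974]
 [275.7201482  378.59222238]]
rows [ 0.0004 -0.0012  0.3627] turn 0.0005 nrows 2.609309699587771 0.025967785368769383 cur [ 0.4943 -0.0777  0.1913] t 12.45
```

View pics/w6.png

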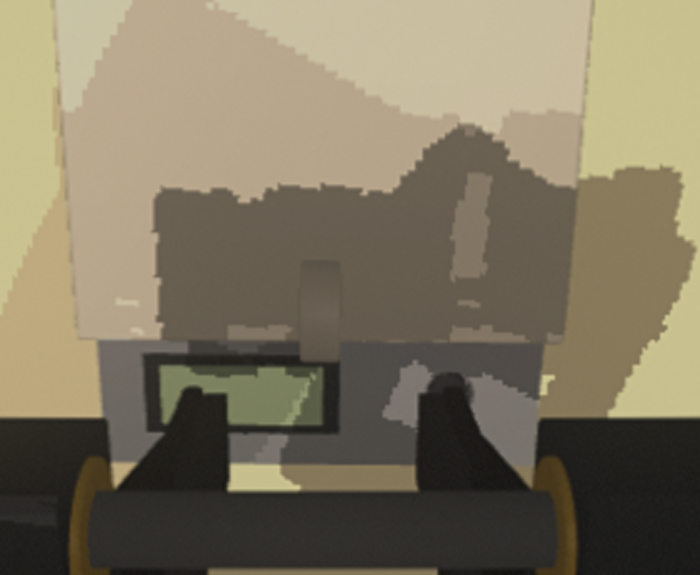

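The wrist crop shows the disc at pixel (244,328), edge-on and midway between the fingers at column 329, with the scale's edges square to the tool. I'll descend and pinch it.

```bash
python3 -m handwheel '[[0,0,0.1,0],[0,0,0.22,0],[0,0,0.3,0],[0,0,0.345,0],[0,0,0.362,0],[0,0,0.362,0]]'
python3 -m handwheel '[[0,0,0,0],[0,0,0,0],[0,0,0,0],[0,0,0,0],[0,0,0,0],[0,0,0,0],[0,0,0,0]]' 0 25
python3 - <<'E'
from h import *
# tool-frame offsets (fractions) along arc, shut offset (-.14,.032) from hinge, tool x ~ towards hinge
for a in range(0,54,5):
    t=np.radians(a);x,z=-.14,.032
    X=x*np.cos(t)+z*np.sin(t);Z=-x*np.sin(t)+z*np.cos(t)
    print(a,round((X-x)/.3,4),round(-(Z-z)/.3,4))
go([.4941,-.0772,.0825],-82.7)
E
```

```text
time: 12.95
position: [0.494, -0.078, 0.0824]
tool_rot: [0.998, 0.064, -0.002, -0.001]
ft_force: [-0.3, -0.4, 0.3]
grip_width: 0.0393
grip_force: 0.0
time: 13.53
position: [0.4952, -0.0763, 0.0847]
tool_rot: [0.998, 0.063, 0.001, -0.001]
ft_force: [0.6, 6.1, 3.7]
grip_width: 0.012
grip_force: 25.0
0 0.0 -0.0
5 0.0111 -0.0403
10 0.0256 -0.0794
15 0.0435 -0.1171
20 0.0646 -0.1532
25 0.0888 -0.1872
30 0.1159 -0.219
35 0.1456 -0.2484
40 0.1777 -0.275
45 0.2121 -0.2987
50 0.2484 -0.3194
rows [-0.0041  0.0026  0.0072] turn -0.0002 nrows 0.06274677262256821 0.008821075026229684 cur [ 0.4952 -0.0763  0.0847] t 13.5333
```

```bash
python3 -m handwheel '[[0,-0.003,0,0],[0.005,-0.003,-0.02,0],[0.011,-0.003,-0.04,0],[0.018,-0.003,-0.06,0],[0.026,-0.003,-0.079,0],[0.034,-0.003,-0.098,0],[0.044,-0.003,-0.117,0],[0.054,-0.003,-0.135,0],[0.065,-0.003,-0.153,0],[0.077,-0.003,-0.17,0],[0.089,-0.003,-0.187,0],[0.102,-0.003,-0.203,0],[0.116,-0.003,-0.219,0],[0.116,-0.003,-0.219,0]]'
python3 -m handwheel '[[0.015,0,-0.015,0],[0.03,0,-0.029,0],[0.046,0,-0.043,0],[0.062,0,-0.056,0],[0.079,0,-0.068,0],[0.096,0,-0.08,0],[0.114,0,-0.09,0],[0.132,0,-0.1,0],[0.132,0,-0.1,0],[0.132,0,-0.1,0],[0.132,0,-0.1,0]]'
python3 - <<'E'
from h import *
ps=[]
for n in ["scene","side","scene","side"]:
    c=cam(n);o=robot.get_obs();ps.append(np.r_[o["position"],o["ft_force"],o["grip_width"]])
    cv2.imwrite(f"pics/{n}7.png",cv2.resize(c["frame"][160:310,220:400],None,fx=2.2,fy=2.2,interpolation=2)[:,:,::-1])
p=np.mean(ps,0);print(p.round(4))
h=np.array([.633,-.0594,.0605]);d=p[:3]+[0,0,.011]-h;r=np.hypot(d[0],d[1])
print("angle",np.degrees(np.arctan2(d[2],r))-np.degrees(np.arctan2(.032,.14)),"radius",np.hypot(r,d[2]))
h1=cv2.imread("pics/scene7.png");h2=cv2.imread("pics/side7.png");cv2.imwrite("pics/both7.png",np.hstack([h1,h2]))
# project expected cover corners at 50 deg in side & scene
yaw=np.radians(7.28)
for a in (45,50,55):
  t=np.radians(a);P=[]
  for y in(-.085,.085):
    lx=-.16*np.cos(t)+.006*np.sin(t);lz=.16*np.sin(t)+.006*np.cos(t)
    P.append(h+[np.cos(yaw)*lx-np.sin(yaw)*y,np.sin(yaw)*lx+np.cos(yaw)*y,lz])
  for n in("scene","side"): print(a,n,((proj(cam(n),P)-[160,220])*2.2+[0,396 if n=="side" else 0]).round(0).tolist())
E
```

```text
time: 14.7
position: [0.5294, -0.072, 0.1507]
tool_rot: [0.998, 0.064, -0.0, -0.0]
ft_force: [-4.7, 2.4, 1.1]
grip_width: 0.0121
grip_force: 25.0
time: 15.62
position: [0.5702, -0.067, 0.1805]
tool_rot: [0.998, 0.064, 0.002, -0.0]
ft_force: [-2.6, 5.0, 2.8]
grip_width: 0.0118
grip_force: 25.0
[ 0.5701 -0.067   0.1804 -3.2728  4.2765  2.4522  0.0117]
angle 51.31184230945304 radius 0.14545153224690963
45 scene [[131.0, 119.0], [52.0, 225.0]]
45 side [[156.0, 644.0], [73.0, 587.0]]
50 scene [[128.0, 126.0], [49.0, 233.0]]
50 side [[144.0, 657.0], [63.0, 598.0]]
55 scene [[127.0, 134.0], [47.0, 241.0]]
55 side [[132.0, 672.0], [53.0, 610.0]]
```

View pics/both7.png

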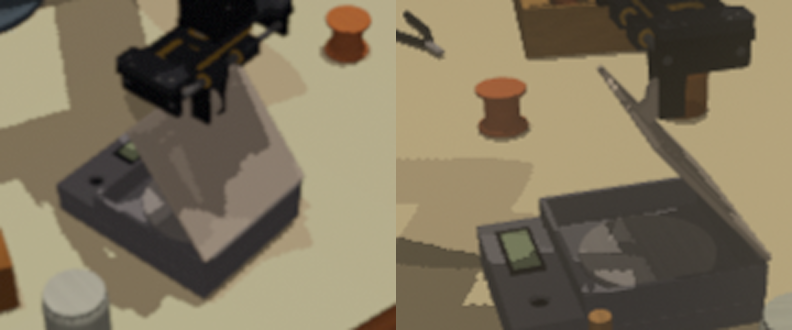

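The side crop shows the cover open, with its front-left corner at crop (68,602), matching the 50 degree prediction of (63,598). The chord the tab travelled gives 50.2 degrees. The spool is standing where it was, and only the fingers on the tab hold the cover.

```bash
python3 -m handwheel '[[0,0,0,0],[0,0,0,0],[0,0,0,0]]'; python3 -c "
from rig import job
print(job.hand_in())"
```

```text
time: 16.37
position: [0.5701, -0.067, 0.1804]
tool_rot: [0.998, 0.064, 0.002, -0.0]
ft_force: [-3.1, 4.4, 2.2]
grip_width: 0.0118
grip_force: 25.0
the job is handed in; nothing more can be done
None
```

The job is handed in at 16.4 s: the button was pressed to its stop, the stylus is back in its stand and released, and the gripper is holding the cover by its tab at about 50 degrees, with the spool, jar and can untouched.

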